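# Load a spool on the wreath-wire stand

## Task

Load the wire stand for wreath binding: put the full spool of green wire on the spindle and turn it until it drops over the drive peg and sits flat on the turntable, then lay the cork disc on it, then the steel pressure plate, and last press the orange cap down on the spindle until it snaps fully home and let go. Leave the empty spool and everything else on the table where they are.

Things in the scene. Friction and masses are not known exactly. Their poses are not given: they have to be found in the camera images.
- stand: Fixed wire stand: grey round base 140 mm across carrying an aluminium turntable 112 mm across, with a vertical steel spindle and a red drive peg. Origin at the middle of the base's underside, on the table; z up. The turntable has a stiff brake (0.35 N m): it stays put under light pressure, and turns along with the spool once the peg is in a hole.
- deck (a point): Middle of the turntable's upper face, on the spindle's axis, 34 mm above the table; z up. Drive peg: 8 mm diameter, round top 10 mm above this face, 22 mm from the axis. Where it stands around the spindle differs every time and is not reported: look for it, or rest the spool on it with a few newtons and turn the spool until it drops.
- spindle_tip (a point): Top of the spindle on its axis, 81 mm above the deck, 115 mm above the table. Spindle: 20 mm diameter, tapering 61.5 to 64.5 mm above the deck to a neck of 14 mm diameter with a chamfered tip. Two opposite spring-loaded brass balls stick out of the neck 74 mm above the deck, but not beyond 20 mm diameter, so parts with a 24 mm bore pass freely.
- spool: Full spool of green wire, standing: white flanges 66 mm diameter (upper one 8 mm thick: grip it across from above), 50 mm high, 0.2 to 0.4 kg, vertical bore 24 mm. Origin at the middle of its underside. Both flanges have four drive holes, 12 mm wide and deep, 22 mm from the axis on its own +x, +y, -x, -y (dark dots). Home: flat on the turntable, origin at the deck point; on the peg: 9 mm higher.
- cork: Cork friction disc lying flat: 62 mm diameter, 8 mm thick, about 30 g, bore 24 mm. Origin at the middle of its underside. Goes directly on the spool: origin 50 mm above the deck point.
- plate: Steel pressure plate lying flat with its brass bush up: 64 mm diameter, 8 mm thick, about 0.15 kg, bore 24 mm. Origin at the middle of its underside. Goes directly on the cork: origin 58 mm above the deck point.
- cap: Orange fluted snap cap, opening down: 54 mm diameter, 32 mm high, 60 g. Origin at the middle of its underside. Mouth 16 mm wide for 4 mm (1 mm free round the neck), then 23 mm wide, 22 mm deep in all. Over the neck it stops on the balls 12 mm above the plate, takes 8 to 15 N to push past them, then snaps down onto the plate: origin 66 mm above the deck.
- empty_spool: Bystander: empty brown cardboard spool, standing, 66 mm diameter, 50 mm high, thin core. Origin at the middle of its underside.
- wreath: Bystander: ring wreath wrapped in brown kraft paper, lying flat, 212 mm across, 32 mm high. Origin at its middle, on the table.
- tube: Bystander: brown cardboard tube standing on end, 45 mm diameter, 100 mm high. Origin at the middle of its underside.
- glue: Bystander: white glue bottle with a red cap, standing, 52 mm diameter, 140 mm high. Origin at the middle of its underside.
- marker_teal: Bystander: black marker pen with a teal cap, lying along its own x axis, 135 mm long, 15 mm thick. Origin under its middle.
- marker_red: Bystander: black marker pen with a red cap, lying along its own x axis, 135 mm long, 15 mm thick. Origin under its middle.
- scissors: Bystander: scissors with red handles lying flat along their own x axis, 170 mm long, 12 mm high. Origin at the pivot, on the table.
Things that resemble listed ones, but are neither listed nor needed, are in the scene too. Of the things shaped like the cap, the orange one is meant.

How it is judged:
On the way, in this order (a step that is already met when the one before it is completed fails the run):
1. the spool lies flat on the turntable, its hole over the drive peg (horizontal distance between spool and deck below 0.004 m and z of spool in the frame of deck between -0.003 and 0.003 m and angle between spool's own z axis and vertical below 0.06 rad), for 0.2 s.
2. the cork disc lies flat on the spool (horizontal distance between cork and deck below 0.004 m and z of cork in the frame of deck between 0.047 and 0.053 m and angle between cork's own z axis and vertical below 0.06 rad), for 0.2 s.
3. the steel plate lies flat on the cork disc (horizontal distance between plate and deck below 0.004 m and z of plate in the frame of deck between 0.055 and 0.061 m and angle between plate's own z axis and vertical below 0.06 rad), for 0.2 s.
4. the cap is snapped on, down on the plate (horizontal distance between cap and deck below 0.004 m and z of cap in the frame of deck between 0.063 and 0.069 m and angle between cap's own z axis and vertical below 0.06 rad), for 0.2 s.
At the end, for the whole second after the job is handed in: Spool, cork disc, steel plate and cap are stacked in that order on the spindle, released and at rest, each within 4 mm of the spindle's axis, upright within 0.06 rad, and with its underside within 3 mm of its height above the turntable: spool 0, cork 50, plate 58, cap 66 mm (snapped past the balls) (all of step 1 and all of step 2 and all of step 3 and all of step 4 and linear speed of each of spool, cork, plate, cap below 0.02 m/s and angular speed of each of spool, cork, plate, cap below 0.15 rad/s); the robot touches nothing.
It fails at once if the empty spool is pushed more than 30 mm or tipped over (distance of empty_spool from where it was at the start of the episode above 0.03 m or angle between empty_spool's own z axis and vertical above 0.5 rad).
It fails at once if the wreath is pushed more than 30 mm or tipped over (distance of wreath from where it was at the start of the episode above 0.03 m or angle between wreath's own z axis and vertical above 0.5 rad).
It fails at once if the cardboard tube or the glue bottle is pushed more than 30 mm or tipped over (distance of any of tube, glue from where it was at the start of the episode above 0.03 m or angle between any of tube, glue's own z axis and vertical above 0.5 rad).
It fails at once if a marker is pushed more than 30 mm or tipped over (distance of any of marker_teal, marker_red from where it was at the start of the episode above 0.03 m or angle between any of marker_teal, marker_red's own z axis and vertical above 0.5 rad).
It fails at once if the scissors are pushed more than 30 mm or tipped over (distance of scissors from where it was at the start of the episode above 0.03 m or angle between scissors's own z axis and vertical above 0.5 rad).
It also fails if it takes over 72 s, if anything falls off the work surface, if the arm or the gripper's body presses on something with over 40 N, if the wrist force passes 120 N, or if a joint passes its speed limit or range.

## Robot

A 6-joint arm with a two-finger parallel gripper is mounted at the origin on the work surface. World frame = base frame: x ahead of the robot, y to its left, z up, the work surface at z = 0. Lengths are in m, angles in rad, forces in N, time in s.
With the tool pointing down it reaches from about 0.35 to 0.775 m from the base axis. Payload 7.3 kg.
Tool frame: the origin (TCP) lies on the centre line of the jaws, within the pads' length; the fingertips stand 25 mm ahead of it and the grasp point (between the pads) lies 6 mm ahead of it; z points along the fingers, y is the line along which they close (so a half turn about z gives the same grasp; the last joint's range is limited). The gripper opens to 92 mm and grips with 3 to 60 N. Pads are 19 mm wide; open, the fingers measure 130 mm over their backs; the gripper's body (75 mm by 190 mm) begins 47 mm behind the grasp point.
Start: joints at [1.013, 0.342, 1.524, -0, 1.275, -0.146], TCP at [0.21, 0.481, 0.252] pointing down, gripper open.
Joint ranges: [-2.53, 2.53], [-0.77, 2.02], [0.04, 2.7], [-1, 4.14], [0.28, 2.66], [-3.11, 3.11]. Speed limits (rad/s): [2.57, 2.57, 3.14, 3.14, 3.14, 3.14].

## Interface

Orientations are given as [roll, pitch, yaw] about the fixed x, y, z axes, in that order (R = Rz(yaw) Ry(pitch) Rx(roll)).
In Python, from cell import status, read_camera, camera_info, ticket, models gives the robot as it stands.
- The arm moves only by the tool send_rows, never from a script. Its argument "plan" is a list of rows, each an object with "offset": the shift along the tool's x, y, z in mm, a list of three; "yaw": the turn about the tool's z in rad. In form: [{"offset": [dx, dy, dz], "yaw": yaw}, ...]. A call has 1 to 20 rows; each row shifts and turns the commanded pose from where the row before left it, along the tool's axes as they then stand; what a row does not reach is not made up. A row lasts 1/10 s, in which the tool goes at most 50 mm and 8.59 degrees, less where a joint would pass 70% of its speed; a pose out of reach is approached as far as the arm can. A call is refused whole if a number of a shift passes 50 or a number of a turn 0.15, either way. A call with a gripper value outside its range is refused whole. "hand" is the closure, from 0 (fully open) to 1 (shut), set as the call begins (left out, the last holds). The fingers move at their own pace and stop on an object; "squeeze" is the grip in N (left out, the last holds). Time passes only in rows, so rows that do not move let the fingers close. It gives the time, the measured TCP pose, the force, the opening and the grip force at its end, in the units of the state.
- status.observe(): the state, without advancing time (a new reading comes with each control period).
- read_camera(name): name is "scene" or "top" or "wrist"; returns the picture (384x512x3 uint8, red, green, blue); there is no depth.
- camera_info(name): a dict with "vfov" (degrees; the focal length in pixels is half the picture's height over the tangent of half this angle, whatever the lens; pixels are square), "cx", "cy" (the principal point, pixels), "origin" and "attitude" of the camera in the world. Camera axes: x right, y down, z forward; pixel columns grow to the right and rows downward; lengths in m; the calibration is good to about 2 mm. A picture is of the moment at which its call begins: read the wrist's pose just before it. camera_info takes no time and is no camera call; for the wrist camera it gives the pose at the moment of the call.
- ticket.hand_in(): hands the job in; it is judged then, once.
Trained networks look in the newest picture that a camera, given by its name, has taken for a name from the list of things; names that differ only in an ending like _2 or _b are one class to them, and where a whole thing is asked for, a point or a joint stands for the part that bears it (a point fixed in the world has none). Each returns a list of dicts, best first, with "conf" (0 to 1); they miss things now and then, are a little off and sometimes report something else, mostly with a low value. They report only what shows in the picture. A call takes as long as a camera call. They do not tell look-alikes from the thing itself.
- models.regions_of(camera, label): "mask" (384x512 bool, what is visible of it) and "extent" ([left, top, right, bottom] in pixels, round what is visible of it).
The state is a dict: "time": time; "qpos": joint angles; "qvel": joint speeds; "joint_efforts": joint torques, N m; "tool_pos": TCP position; "tool_rot": TCP orientation; "contact_force": force on the tool from outside, world axes, zero at the start; "torque": the same for the moment, N m; "opening": finger opening in m; "grip_force": force on a finger pad.
Only numpy, scipy, OpenCV 4.12 (cv2) and the standard library are available. Lean on these libraries where they do the work, as an engineer would, in place of code of your own. Each camera call takes 0.05 s, during which the arm holds its last target. There are 200 camera calls.

## Working session

There is one attempt and no reset: what is moved stays moved. The work goes in short steps, Python scripts to look and compute and a tool call to move; the robot and the scene stay as the last step left them, time stands still between calls to the robot, and variables do not carry over. Pictures are saved under pics/ and viewed, at most 13 in all, crops included, and the job is handed in when it is done.

Besides the shell and the picture viewer there is one more tool, called by a JSON object that holds its "name" and its "arguments". send_rows: Moves the arm, as the interface text tells. Its arguments: {"type":"object","properties":{"plan":{"type":"array"},"hand":{"type":"number"},"squeeze":{"type":"number"}},"required":["plan"]}

```bash
mkdir -p pics
cat > h.py <<'E'
import numpy as np,cv2
from scipy.spatial.transform import Rotation as R
from cell import status, read_camera, camera_info, ticket, models
def cam(n):
    i=camera_info(n); return i
def K(i): 
    f=192/np.tan(np.radians(i["vfov"])/2); return f
def rot(a):
    a=np.array(a,float)
    return a if a.shape==(3,3) else R.from_euler('xyz',a).as_matrix()
def ray(i,u,v,z):
    f=K(i); d=rot(i["attitude"])@np.array([(u-i["cx"])/f,(v-i["cy"])/f,1]); o=np.array(i["origin"])
    return o+d*(z-o[2])/d[2]
def proj(i,p):
    f=K(i); c=rot(i["attitude"]).T@(np.array(p)-np.array(i["origin"])); return c[0]/c[2]*f+i["cx"],c[1]/c[2]*f+i["cy"]
def save(n,im): cv2.imwrite(f"pics/{n}.png",cv2.cvtColor(im,cv2.COLOR_RGB2BGR))
E
python3 - <<'E'
from h import *
print(status.observe())
for n in("scene","top","wrist"): print(n,camera_info(n)); save(n+"0",read_camera(n))
i=camera_info("top")
Z=dict(stand=.034,spool=.05,cork=.008,plate=.008,cap=.032,empty_spool=.05,wreath=.03,tube=.1,glue=.14)
for n in("stand","spool","cork","plate","cap","empty_spool","wreath","tube","glue","marker_teal","marker_red","scissors"):
  for r in models.regions_of("top",n)[:3]:
    l,t,rr,b=r["extent"];z=Z.get(n,.01)
    print(n,round(r["conf"],2),[int(x) for x in r["extent"]],ray(i,(l+rr)/2,(t+b)/2,z).round(3))
E
```

```text
{'time': 0.0, 'qpos': array([ 1.01302980e+00,  3.42726828e-01,  1.52500877e+00, -4.59788986e-05,
        1.27538115e+00, -1.46032157e-01]), 'qvel': array([ 8.51264586e-05, -5.67105875e-04, -4.95683533e-04,  1.46878645e-04,
        1.93613208e-04, -1.89149674e-03]), 'joint_efforts': array([-2.72114776e-03, -4.31243491e+01, -2.44216651e+01,  7.14393798e-02,
        5.62579965e-02, -1.27126186e-04]), 'tool_pos': array([0.20991782, 0.48081095, 0.25104568]), 'tool_rot': array([-3.14007838e+00, -1.78277801e-04,  2.72987157e+00]), 'contact_force': array([0.29087008, 0.35385835, 0.50847813]), 'torque': array([-0.02583164, -0.01578338,  0.01048032]), 'grip_force': 0.0, 'opening': 0.09175298336957369}
scene {'vfov': 46.73940982489349, 'cx': 256.9250752768357, 'cy': 183.3210897543013, 'origin': array([ 1.12570444, -0.48784756,  0.99046107]), 'attitude': array([-2.43339748e+00, -2.18842774e-03,  8.58891566e-01])}
top {'vfov': 42.07010644235561, 'cx': 254.36384620104644, 'cy': 192.45264262407824, 'origin': array([4.19128452e-01, 9.09851250e-04, 1.40275495e+00]), 'attitude': array([-3.03318878,  0
[... 673 characters left out ...]
 375, 296] [ 0.322 -0.298  0.032]
empty_spool 0.88 [178, 129, 203, 152] [0.704 0.192 0.05 ]
wreath 0.58 [228, 79, 302, 157] [ 0.778 -0.012  0.03 ]
wreath 0.29 [327, 179, 356, 201] [ 0.58  -0.228  0.03 ]
tube 0.62 [344, 131, 370, 155] [ 0.698 -0.256  0.1  ]
tube 0.41 [327, 180, 356, 200] [ 0.573 -0.216  0.1  ]
tube 0.4 [242, 228, 272, 290] [0.386 0.002 0.1  ]
glue 0.62 [316, 118, 335, 142] [ 0.723 -0.166  0.14 ]
glue 0.27 [228, 79, 305, 158] [ 0.748 -0.014  0.14 ]
marker_teal 0.6 [104, 200, 118, 246] [0.474 0.41  0.01 ]
marker_red 0.86 [417, 201, 419, 250] [ 0.489 -0.444  0.01 ]
scissors 0.71 [242, 226, 273, 293] [ 0.383 -0.001  0.01 ]
scissors 0.52 [328, 178, 354, 200] [ 0.584 -0.229  0.01 ]
```

```bash
python3 -c "
import cv2
a=cv2.imread('pics/top0.png');cv2.imwrite('pics/top0b.png',cv2.resize(a,(800,600)))"
```

```text
(no output)
```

View pics/top0b.png

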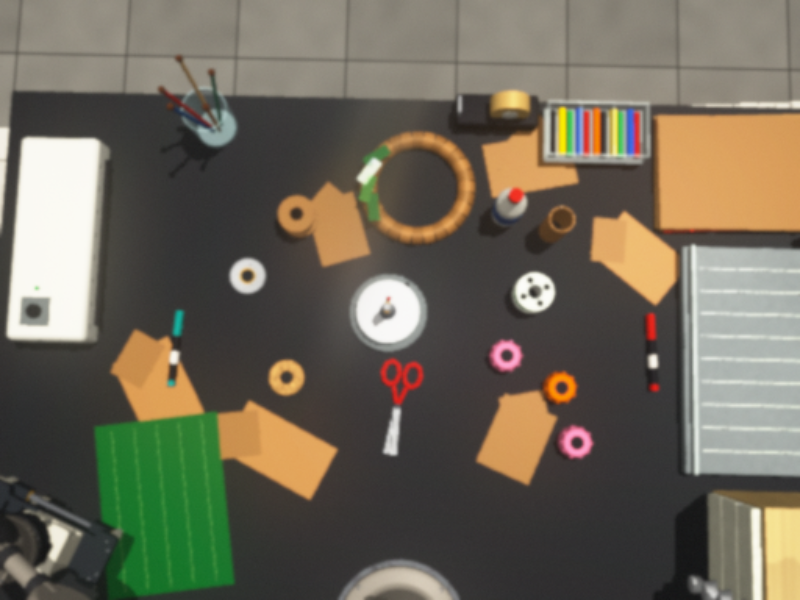

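View pics/scene0.png

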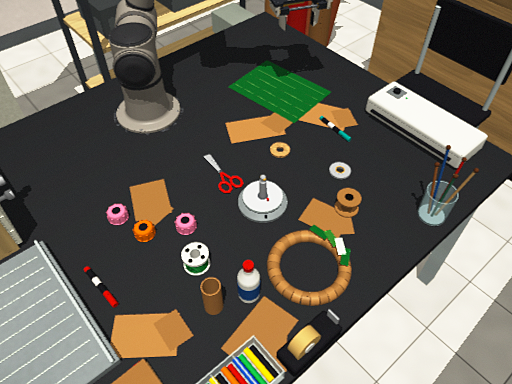

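The top picture shows the stand at about (388,312) with the red peg at about (388,298), the green-wire spool at (534,292), the orange cap at (561,387), the cork at (287,377) and the plate at (247,275). The empty spool is at (297,215), and two pink caps are look-alikes. Next I'll turn the tool to yaw π and move over the stand for a closer look.

{"name": "send_rows", "arguments": {"plan": [{"offset": [0,0,0],"yaw": -0.137},{"offset": [0,0,0],"yaw": -0.137},{"offset": [0,0,0],"yaw": -0.138},{"offset": [-28,-38,0],"yaw": 0},{"offset": [-28,-38,0],"yaw": 0},{"offset": [-28,-38,0],"yaw": 0},{"offset": [-28,-38,0],"yaw": 0},{"offset": [-28,-38,0],"yaw": 0},{"offset": [-28,-38,0],"yaw": 0},{"offset": [-28,-38,0],"yaw": 0},{"offset": [-28,-38,0],"yaw": 0},{"offset": [-28,-38,0],"yaw": 0},{"offset": [-28,-38,0],"yaw": 0},{"offset": [0,0,0],"yaw": 0},{"offset": [0,0,0],"yaw": 0}], "hand": 0}}

```text
time: 2.25
tool_pos: [0.4903, 0.1005, 0.2514]
tool_rot: [3.141, -0.001, 3.139]
contact_force: [-0.5, -0.0, -0.5]
opening: 0.0915
grip_force: 0.0
```

```bash
cat >> h.py <<'E'
def find(c,names,im=None):
    i=camera_info(c)
    Z=dict(stand=.02,spool=.05,cork=.008,plate=.008,cap=.03,empty_spool=.05)
    for n in names:
      for r in models.regions_of(c,n)[:3]:
        if r["conf"]<.4: continue
        m=r["mask"].astype(np.uint8); cs=max(cv2.findContours(m,0,1)[0],key=len)
        (u,v),_,_=cv2.fitEllipse(cs) if len(cs)>5 else ((0,0),0,0)
        z=Z[n]; l,t,rr,b=r["extent"]
        w=np.linalg.norm(ray(i,rr,v,z)-ray(i,l,v,z))
        print(n,round(r["conf"],2),[int(x) for x in r["extent"]],"ell",round(u,1),round(v,1),ray(i,u,v,z).round(4),"width",w.round(4), im[int(v),int(u)] if im is not None else '')
E
python3 - <<'E'
from h import *
s=status.observe();print(s["time"],s["tool_pos"],s["tool_rot"])
i=camera_info("wrist");im=read_camera("wrist");save("w1",im);print(i)
find("wrist",["stand","spool","cork","plate","cap"],im)
h=im.astype(int);red=(h[...,0]>130)&(h[...,1]<60)&(h[...,2]<60)
n,l,st,c=cv2.connectedComponentsWithStats(red.astype(np.uint8))
for k in range(1,n):
  if st[k,4]>4: print(st[k],c[k].round(1),ray(i,*c[k],.042).round(4))
save("w1b",cv2.resize(im,(800,600)))
E
```

```text
2.25 [0.49031057 0.10047443 0.25138126] [ 3.14117578e+00 -8.61784085e-04  3.13921092e+00]
{'vfov': 71.7454813637179, 'cx': 257.0451034869736, 'cy': 191.72430517565894, 'origin': array([0.4239661 , 0.10010922, 0.38391834]), 'attitude': array([2.89205906e+00, 6.69567777e-04, 1.56726266e+00])}
cork 0.59 [313, 103, 361, 146] ell 337.5 126.2 [0.4265 0.2113 0.008 ] width 0.0663 [58 53 52]
cork 0.59 [0, 110, 10, 142] ell 3.9 126.0 [ 0.4254 -0.2475  0.008 ] width 0.0146 [168  84  17]
cap 0.83 [32, 141, 84, 185] ell 58.5 162.4 [ 0.4727 -0.1652  0.03  ] width 0.0693 [255 193 236]
cap 0.69 [2, 115, 10, 139] ell 3.8 125.8 [ 0.4251 -0.2273  0.03  ] width 0.0111 [168  84  17]
cap 0.56 [168, 166, 260, 238] ell 213.8 202.0 [0.5283 0.0404 0.03  ] width 0.1279 [255 255 255]
[163  95  54  53 426] [191.1 118.5] [0.417 0.018 0.042]
[166 120  19  28 106] [172.3 132.8] [ 0.4342 -0.0067  0.042 ]
[194 124  17  20  60] [198.7 131.4] [0.4327 0.0266 0.042 ]
```

View pics/w1b.png

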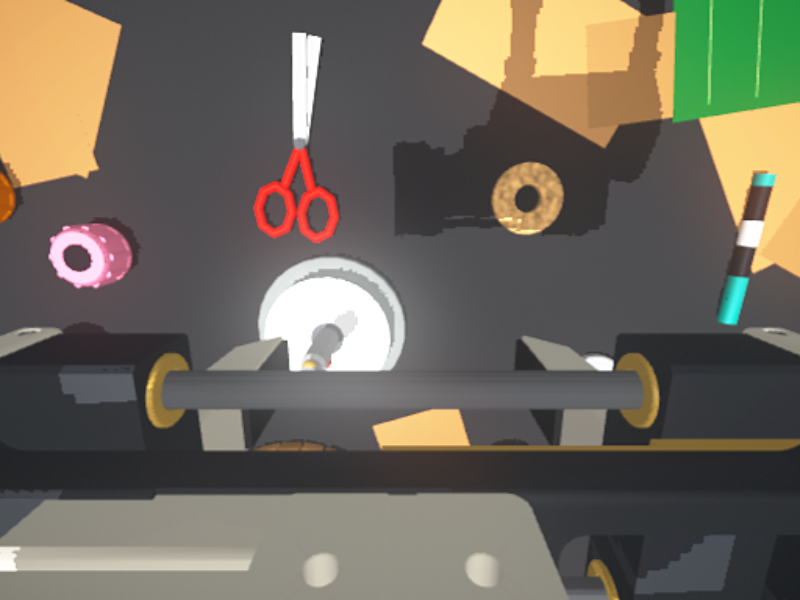

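The wrist view (800 px) shows the cork at (527,198), the pink cap at (90,255), and the stand at (332,330) partly behind the gripper bar. I'll shift so that the stand and spool both come clear.

{"name": "send_rows", "arguments": {"plan": [{"offset": [-25,-40,0],"yaw": 0},{"offset": [-25,-40,0],"yaw": 0},{"offset": [-25,-40,0],"yaw": 0},{"offset": [-25,-40,0],"yaw": 0},{"offset": [-25,-40,0],"yaw": 0},{"offset": [0,0,0],"yaw": 0},{"offset": [0,0,0],"yaw": 0}]}}

```text
time: 3.25
tool_pos: [0.6152, -0.0988, 0.251]
tool_rot: [3.141, -0.001, 3.141]
contact_force: [-0.8, 0.0, 0.0]
opening: 0.0919
grip_force: 0.0
```

Run:
```python
from h import *
s=status.observe();print(s["time"],s["tool_pos"],s["tool_rot"])
i=camera_info("wrist");im=read_camera("wrist");save("w2",im)
find("wrist",["stand","spool","cork","plate","cap"],im)
h=im.astype(int);red=(h[...,0]>110)&(h[...,1]<70)&(h[...,2]<70)
n,l,st,c=cv2.connectedComponentsWithStats(red.astype(np.uint8))
for k in range(1,n):
  if st[k,4]>4: print(st[k],c[k].round(1),ray(i,*c[k],.042).round(4))
save("w2b",cv2.resize(im,(800,600),interpolation=cv2.INTER_CUBIC))
it=camera_info("top");print("cork top",ray(it,183.7,241.3,.008))
```

```text
3.25 [ 0.61519078 -0.09878385  0.25101693] [ 3.14085026e+00 -1.05580785e-03  3.14103040e+00]
stand 0.7 [304, 69, 405, 174] ell 353.8 121.1 [0.5448 0.0296 0.02  ] width 0.1342 [108 109 112]
spool 0.72 [130, 129, 193, 184] ell 162.9 154.0 [ 0.5849 -0.2165  0.05  ] width 0.0783 [192 189 178]
cork 0.92 [472, 2, 512, 54] ell 494.6 27.1 [0.4302 0.2012 0.008 ] width 0.0494 [69 64 69]
plate 0.72 [502, 153, 512, 186] ell 507.2 169.8 [0.6122 0.2593 0.008 ] width 0.0142 [248 248 248]
cap 0.6 [91, 4, 140, 44] ell 115.9 20.0 [ 0.4293 -0.2652  0.03  ] width 0.0586 [45 47 63]
cap 0.53 [243, 210, 334, 286] ell 300.5 223.5 [ 0.6852 -0.037   0.03  ] width 0.1299 [254 231 153]
[ 309    0   60   59 1533] [339.6  30.6] [ 0.4448 -0.0044  0.042 ]
[  0  95  21  36 516] [  8.7 113.5] [ 0.5355 -0.4062  0.042 ]
[356 140   7   4  16] [358.8 141.4] [0.5702 0.0293 0.042 ]
cork top [0.42903379 0.20761796 0.008     ]
```

View pics/w2b.png

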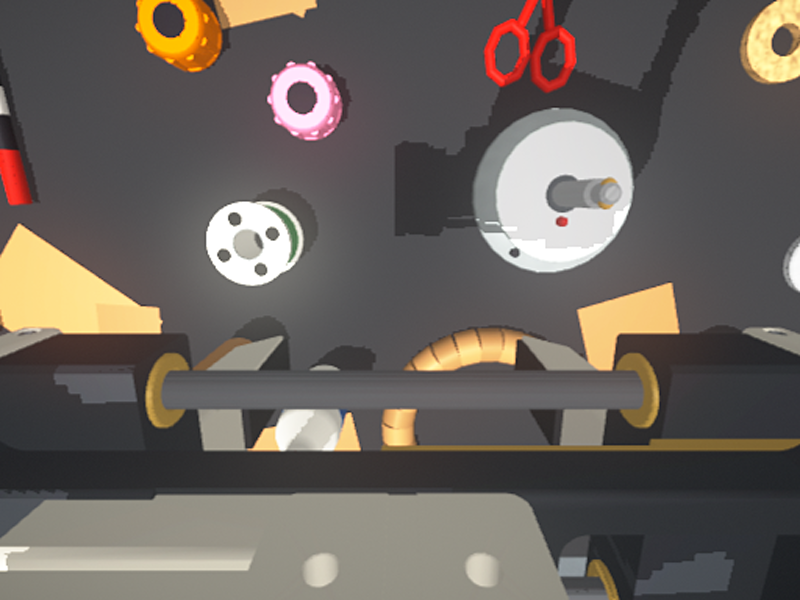

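The view is clear: the spool flange centre is at (248,243) with holes at (234,218), (272,233), (224,255) and (260,269). The peg is at (562,221), the spindle tip at (612,192) and the orange cap at (178,30). Next I'll fit these precisely.

```bash
cat >> h.py <<'E'
from scipy.optimize import least_squares
def circ(i,mask,z,r,near):
    """near: pixel. fixed-radius circle fit of mask component hull at height z"""
    n,l,st,c=cv2.connectedComponentsWithStats(mask.astype(np.uint8))
    d=np.where(st[1:,4]>80,np.hypot(*(c[1:]-near).T),1e9);k=1+d.argmin()
    cs=max(cv2.findContours((l==k).astype(np.uint8),0,1)[0],key=len)
    h=cv2.convexHull(cs)[:,0]
    P=np.array([ray(i,u,v,z)[:2] for u,v in h])
    f=least_squares(lambda q:np.hypot(*(P-q[:2]).T)-q[2],[*P.mean(0),r],loss='soft_l1',f_scale=.001)
    g=least_squares(lambda q:np.hypot(*(P-q).T)-r,P.mean(0),loss='soft_l1',f_scale=.001)
    return g.x.round(4),f.x.round(4),st[k]
E
python3 - <<'E'
from h import *
i=camera_info("wrist");im=cv2.cvtColor(cv2.imread("pics/w2.png"),cv2.COLOR_BGR2RGB);h=im.astype(int)
w=h.min(2)>150
print("spool",circ(i,w,.05,.033,(158,155)))
g=circ(i,w,.05,.033,(158,155))[0]
# holes
dk=(h.max(2)<110).astype(np.uint8)[125:185,128:192]
n,l,st,c=cv2.connectedComponentsWithStats(dk)
for k in range(1,n):
  if 8<st[k,4]<150:
    p=ray(i,c[k][0]+128,c[k][1]+125,.05)[:2]; d=p-g
    print(st[k,4],(c[k]+[128,125]).round(1),p.round(4),np.hypot(*d).round(4),np.degrees(np.arctan2(d[1],d[0])).round(1))
print("tip",ray(i,391.5,122.9,.115).round(4),"peg",ray(i,358.8,141.4,.044).round(4))
hs=im[60:180,295:410];save("x",cv2.resize(hs,None,fx=5,fy=5,interpolation=cv2.INTER_CUBIC))
x=im[125:190,125:200]
it=camera_info("top");t=cv2.cvtColor(cv2.imread("pics/top0.png"),cv2.COLOR_BGR2RGB).astype(int)
print("top spool",circ(it,t.min(2)>140,.05,.033,(342,187)))
hsv=cv2.cvtColor(im,cv2.COLOR_RGB2HSV);T=t.astype(np.uint8);ht=cv2.cvtColor(T,cv2.COLOR_RGB2HSV)
print("top cap",circ(it,(ht[...,0]<14)&(ht[...,1]>190)&(ht[...,2]>150),.025,.027,(359,248)))
print("top plate",circ(it,t.min(2)>140,.008,.032,(158,176)))
print("top cork",circ(it,(ht[...,0]<30)&(ht[...,1]>90)&(ht[...,2]>100),.008,.031,(184,241)))
print("top deck",circ(it,t.min(2)>190,.034,.056,(248,200)))
E
```

```text
spool (array([ 0.5871, -0.2205]), array([ 0.5866, -0.2174,  0.0373]), array([ 132,  129,   62,   54, 2251], dtype=int32))
50 [149.6 139.8] [ 0.5679 -0.2316] 0.0222 -149.9
13 [174.9 148.8] [ 0.5789 -0.2011] 0.0211 112.8
17 [165.1 153.8] [ 0.5852 -0.2139] 0.0069 106.3
37 [142.5 163.1] [ 0.5969 -0.2436] 0.0251 -66.9
12 [187.2 170.4] [ 0.6063 -0.1874] 0.0382 59.9
57 [188.2 180.5] [ 0.6194 -0.187 ] 0.0465 46.0
11 [161. 183.] [ 0.6228 -0.2224] 0.0357 -3.0
tip [0.5477 0.0338 0.115 ] peg [0.5701 0.0301 0.044 ]
top spool (array([ 0.5881, -0.2229]), array([ 0.5889, -0.2238,  0.0349]), array([329, 174,  26,  26, 462], dtype=int32))
top cap (array([0.4386, 0.0103]), array([0.4303, 0.0055, 0.0382]), array([244, 230,  26,  28, 257], dtype=int32))
top plate (array([0.6103, 0.2879]), array([0.6104, 0.2878, 0.0314]), array([147, 165,  23,  23, 326], dtype=int32))
top cork (array([0.4285, 0.2103]), array([0.4294, 0.21  , 0.0331]), array([171, 230,  25,  24, 419], dtype=int32))
top deck (array([0.5505, 0.0312]), array([0.5505, 0.0312, 0.0562]), array([ 228,  179,   41,   40, 1201], dtype=int32))
```

View pics/x.png

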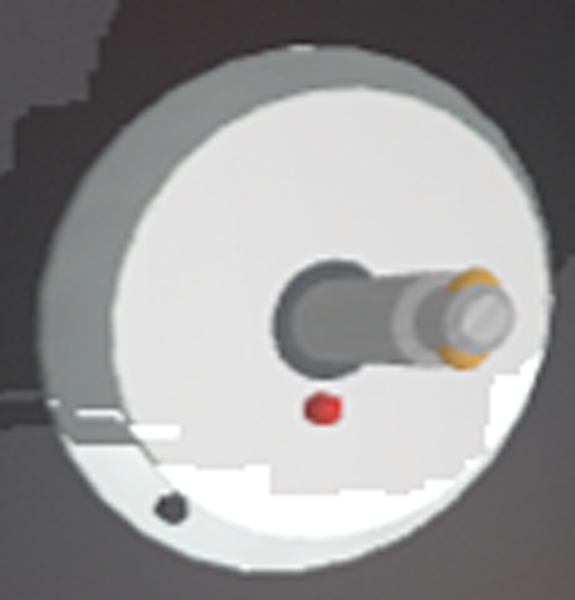

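Run:
```python
from h import *
i=camera_info("wrist")
print("spool",ray(i,158.25,156,.05).round(4))
ps=[ray(i,u,v,.05)[:2] for u,v in((149.6,139.8),(166.4,172),(174.3,149.1),(142.5,163.1))]
c=np.mean(ps,0)
for p in ps:
  d=p-c;print(np.hypot(*d).round(4),np.degrees(np.arctan2(d[1],d[0])).round(1)%90)
for (u,v) in((332,313),(331.5,313)):print("deck",ray(i,295+u/5,60+v/5,.034).round(4))
t=ray(i,295+480/5,60+318/5,.115);p=ray(i,295+323/5,60+408/5,.042);print("tip",t.round(4),"peg",p.round(4))
for c in(t,ray(i,361.3,122.6,.034)):
  d=(p-c)[:2];print(np.hypot(*d).round(4),np.degrees(np.arctan2(d[1],d[0])).round(1))
```

```text
spool [ 0.588  -0.2228  0.05  ]
0.0221 23.599999999999994
0.022 23.1
0.0227 22.799999999999997
0.0225 23.0
deck [0.5471 0.0349 0.034 ]
deck [0.5471 0.0347 0.034 ]
tip [0.5483 0.0334 0.115 ] peg [0.5705 0.0318 0.042 ]
0.0222 -3.9
0.0236 -7.1
```

Spool: (0.588, −0.2228), hole phase 23°. Peg direction is about −5°, and the stand axis is about (0.548, 0.034). The radii match the given sizes. Grasping the spool.

{"name": "send_rows", "arguments": {"plan": [{"offset": [9,-41,0],"yaw": 0},{"offset": [9,-41,0],"yaw": 0},{"offset": [9,-42,0],"yaw": 0},{"offset": [0,0,45],"yaw": 0},{"offset": [0,0,45],"yaw": 0},{"offset": [0,0,45],"yaw": 0},{"offset": [0,0,40],"yaw": 0},{"offset": [0,0,23],"yaw": 0},{"offset": [0,0,0],"yaw": 0}]}}

```text
time: 4.45
tool_pos: [0.5862, -0.221, 0.0502]
tool_rot: [3.138, -0.006, -3.141]
contact_force: [0.3, -0.3, 0.3]
opening: 0.0917
grip_force: 0.0
```

{"name": "send_rows", "arguments": {"plan": [{"offset": [0,0,0],"yaw": 0},{"offset": [0,0,0],"yaw": 0},{"offset": [0,0,0],"yaw": 0},{"offset": [0,0,0],"yaw": 0},{"offset": [0,0,0],"yaw": 0}], "hand": 1, "squeeze": 30}}

```text
time: 4.95
tool_pos: [0.589, -0.2232, 0.0553]
tool_rot: [-3.14, 0.002, -3.141]
contact_force: [-0.2, -0.0, 6.6]
opening: 0.0652
grip_force: 30.0
```

{"name": "send_rows", "arguments": {"plan": [{"offset": [0,0,-35],"yaw": 0},{"offset": [0,0,-35],"yaw": 0},{"offset": [0,0,-35],"yaw": 0},{"offset": [0,0,-35],"yaw": 0},{"offset": [7,43,0],"yaw": 0},{"offset": [7,43,0],"yaw": 0},{"offset": [7,43,0],"yaw": 0},{"offset": [7,43,0],"yaw": 0},{"offset": [7,43,0],"yaw": 0},{"offset": [6,42,0],"yaw": 0},{"offset": [0,0,0],"yaw": 0.12},{"offset": [0,0,0],"yaw": 0.12},{"offset": [0,0,0],"yaw": 0.12},{"offset": [0,0,0],"yaw": 0.13},{"offset": [0,0,0],"yaw": 0},{"offset": [0,0,0],"yaw": 0},{"offset": [0,0,0],"yaw": 0}]}}

```text
time: 6.65
tool_pos: [0.5471, 0.0341, 0.1936]
tool_rot: [-3.142, -0.0, 2.654]
contact_force: [-0.2, 0.2, -2.4]
opening: 0.0654
grip_force: 30.0
```

Run:
```python
from h import *
s=status.observe();print(s["time"],s["tool_pos"],s["tool_rot"],s["contact_force"],s["torque"])
i=camera_info("wrist");im=read_camera("wrist");save("w3",im)
t=s["tool_pos"];
for p in([t[0],t[1],t[2]-.002],[.5478,.034,.034],[.5478,.034,.115]):print(proj(i,p))
t=read_camera("scene");save("s3",t)
c=np.hstack([cv2.resize(im[:300,100:420],(640,600)),]);save("w3b",c)
```

```text
6.65 [0.54709603 0.03414287 0.19362304] [-3.14155391e+00 -2.90751588e-04  2.65414690e+00] [-0.21698266  0.20968145 -2.40023115] [-0.00331394 -0.02494566 -0.01450811]
(np.float64(258.41093943613583), np.float64(247.39601314960504))
(np.float64(257.9802480202727), np.float64(184.94449951089663))
(np.float64(258.25278513646026), np.float64(206.65128753601405))
```

View pics/w3b.png

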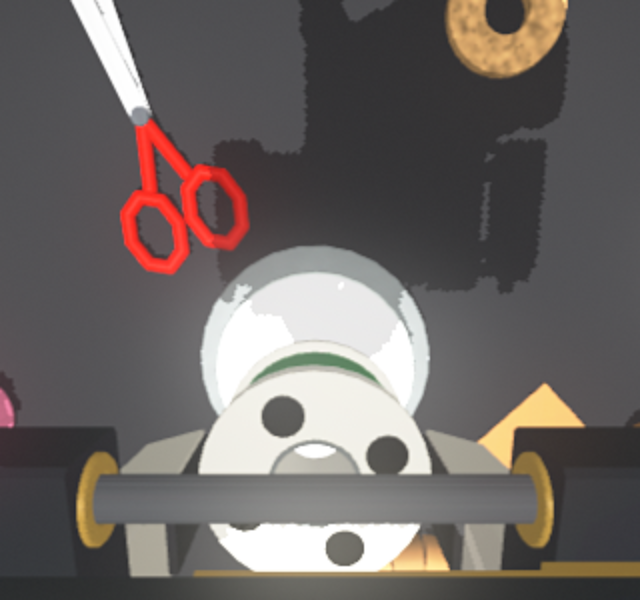

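The spool is in hand over the stand. Holes show at crop positions (283,417), (387,455) and (345,548). I'll compute its offset in the hand.

Run:
```python
from h import *
i=camera_info("wrist");s=status.observe()
for z in(.186,.189,.192,.195):
  a,b,c=[ray(i,u,v,z)[:2] for u,v in((241.5,208.5),(293.5,227.5),(272.5,274))]
  m=(a+c)/2
  print(z,m.round(4),[np.hypot(*(p-m)).round(4) for p in(a,b)],[np.degrees(np.arctan2(*(p-m)[::-1])).round(1)%90 for p in(a,b,c)])
```

```text
0.186 [0.5466 0.0339] [np.float64(0.0222), np.float64(0.0222)] [np.float64(85.5), np.float64(86.1), np.float64(85.5)]
0.189 [0.5454 0.0345] [np.float64(0.0217), np.float64(0.0218)] [np.float64(85.5), np.float64(86.1), np.float64(85.5)]
0.192 [0.5441 0.0352] [np.float64(0.0212), np.float64(0.0213)] [np.float64(85.5), np.float64(86.1), np.float64(85.5)]
0.195 [0.5429 0.0359] [np.float64(0.0208), np.float64(0.0208)] [np.float64(85.5), np.float64(86.1), np.float64(85.5)]
```

{"name": "send_rows", "arguments": {"plan": [{"offset": [-1.3,0.7,20],"yaw": 0},{"offset": [0,0,20],"yaw": 0},{"offset": [0,0,15],"yaw": 0},{"offset": [0,0,10],"yaw": 0},{"offset": [0,0,10],"yaw": 0},{"offset": [0,0,10],"yaw": 0},{"offset": [0,0,0],"yaw": 0},{"offset": [0,0,0],"yaw": 0}]}}

```text
time: 7.55
tool_pos: [0.5489, 0.0342, 0.1089]
tool_rot: [3.141, 0.0, 2.652]
contact_force: [1.4, -0.1, -2.6]
opening: 0.0652
grip_force: 30.0
```

{"name": "send_rows", "arguments": {"plan": [{"offset": [-0.5,0.2,6],"yaw": 0},{"offset": [0,0,4],"yaw": 0},{"offset": [0,0,4],"yaw": 0},{"offset": [0,0,0],"yaw": 0},{"offset": [0,0,0],"yaw": 0}]}}

```text
time: 8.05
tool_pos: [0.5492, 0.0342, 0.0946]
tool_rot: [-3.142, -0.0, 2.652]
contact_force: [0.6, -0.3, -2.6]
opening: 0.0652
grip_force: 30.0
```

The spool is already below peg height with no load, so the peg is in the hole. Seating it and letting go.

{"name": "send_rows", "arguments": {"plan": [{"offset": [0,0,2],"yaw": 0},{"offset": [0,0,2],"yaw": 0},{"offset": [0,0,1.5],"yaw": 0},{"offset": [0,0,0],"yaw": 0},{"offset": [0,0,0],"yaw": 0}]}}

```text
time: 8.55
tool_pos: [0.5493, 0.0341, 0.0895]
tool_rot: [3.141, 0.0, 2.652]
contact_force: [-1.0, -0.5, 0.8]
opening: 0.0651
grip_force: 30.0
```

{"name": "send_rows", "arguments": {"plan": [{"offset": [0,0,0],"yaw": 0},{"offset": [0,0,0],"yaw": 0},{"offset": [0,0,0],"yaw": 0},{"offset": [0,0,0],"yaw": 0}], "hand": 0}}

```text
time: 8.95
tool_pos: [0.5493, 0.0342, 0.0892]
tool_rot: [3.141, 0.0, 2.652]
contact_force: [0.9, 0.1, 0.1]
opening: 0.0905
grip_force: 0.0
```

{"name": "send_rows", "arguments": {"plan": [{"offset": [0,0,-40],"yaw": 0},{"offset": [0,0,-40],"yaw": 0},{"offset": [0,0,-30],"yaw": -0.12},{"offset": [0,0,0],"yaw": -0.12},{"offset": [0,0,0],"yaw": -0.12},{"offset": [0,0,0],"yaw": -0.13},{"offset": [24,43,0],"yaw": 0},{"offset": [24,44,0],"yaw": 0},{"offset": [24,44,0],"yaw": 0},{"offset": [24,44,0],"yaw": 0},{"offset": [0,0,25],"yaw": 0},{"offset": [0,0,25],"yaw": 0},{"offset": [0,0,0],"yaw": 0},{"offset": [0,0,0],"yaw": 0}]}}

```text
time: 10.35
tool_pos: [0.4535, 0.2088, 0.1495]
tool_rot: [-3.142, -0.0, -3.142]
contact_force: [1.0, -0.4, 0.2]
opening: 0.0918
grip_force: 0.0
```

Run:
```python
from h import *
s=status.observe();print(s["time"],s["tool_pos"],s["tool_rot"])
i=camera_info("wrist");im=read_camera("wrist");save("w4",im)
find("wrist",["cork"],im)
hv=cv2.cvtColor(im,cv2.COLOR_RGB2HSV)
m=(hv[...,0]<30)&(hv[...,1]>60)&(hv[...,2]>90)
u,v=proj(i,[.4285,.209,.008]);print(u,v,circ(i,m,.008,.031,(u,v)))
for r in models.regions_of("wrist","cork")[:1]: print(circ(i,r["mask"],.008,.031,(u,v)))
t=read_camera("top");it=camera_info("top");print("top stack",circ(it,t.min(2)>140,.084,.033,proj(it,[.5478,.034,.084])))
save("w4b",cv2.resize(im,(600,450)))
```

```text
10.35 [0.45349258 0.2087648  0.14952584] [-3.14155275e+00 -4.44868710e-04 -3.14158339e+00]
cork 0.61 [227, 136, 290, 195] ell 260.3 163.2 [0.4274 0.2114 0.008 ] width 0.0651 [72 59 53]
258.07119697620146 165.09397826973077 (array([0.4278, 0.211 ]), array([0.4278, 0.211 , 0.0312]), array([ 230,  134,   61,   60, 2470], dtype=int32))
(array([0.4274, 0.2114]), array([0.4274, 0.2113, 0.0307]), array([ 231,  134,   59,   59, 2367], dtype=int32))
top stack (array([0.539 , 0.0174]), array([0.5438, 0.0294, 0.0639]), array([ 225,  176,   48,   48, 1735], dtype=int32))
```

View pics/w4b.png

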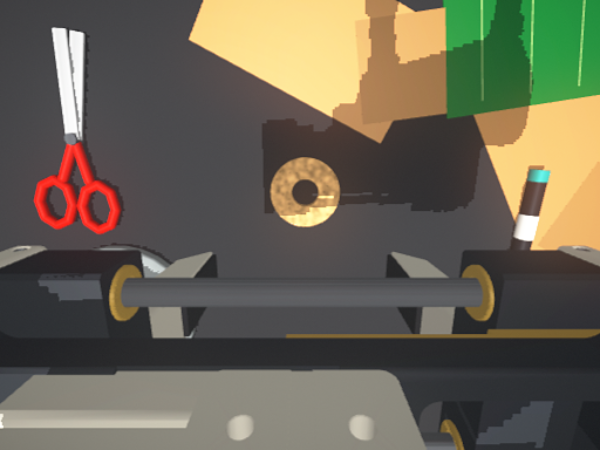

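The cork is at (305,190) in this view, which gives (0.4277, 0.2111). Its fitted radius of 31 mm matches. Descending to grip it.

{"name": "send_rows", "arguments": {"plan": [{"offset": [13,1.2,0],"yaw": 0},{"offset": [12.8,1.1,30],"yaw": 0},{"offset": [0,0,40],"yaw": 0},{"offset": [0,0,30],"yaw": 0},{"offset": [0,0,15],"yaw": 0},{"offset": [0,0,6],"yaw": 0},{"offset": [0,0,0],"yaw": 0},{"offset": [0,0,0],"yaw": 0}]}}

```text
time: 11.35
tool_pos: [0.4284, 0.2113, 0.0292]
tool_rot: [3.141, 0.002, 3.142]
contact_force: [0.4, 0.9, 1.1]
opening: 0.0918
grip_force: 0.0
```

{"name": "send_rows", "arguments": {"plan": [{"offset": [0,0,0],"yaw": 0},{"offset": [0,0,0],"yaw": 0},{"offset": [0,0,0],"yaw": 0},{"offset": [0,0,0],"yaw": 0},{"offset": [0,0,0],"yaw": 0}], "hand": 1, "squeeze": 12}}

```text
time: 11.85
tool_pos: [0.4277, 0.2112, 0.0284]
tool_rot: [3.141, 0.0, -3.141]
contact_force: [-0.2, 0.8, 1.4]
opening: 0.0614
grip_force: 12.0
```

{"name": "send_rows", "arguments": {"plan": [{"offset": [0,0,-35],"yaw": 0},{"offset": [0,0,-35],"yaw": 0},{"offset": [0,0,-35],"yaw": 0},{"offset": [0,0,-35],"yaw": 0},{"offset": [-24,-35.4,0],"yaw": 0},{"offset": [-24,-35.4,0],"yaw": 0},{"offset": [-24,-35.4,0],"yaw": 0},{"offset": [-24,-35.4,0],"yaw": 0},{"offset": [-24,-35.4,0],"yaw": 0},{"offset": [0,0,0],"yaw": 0},{"offset": [0,0,0],"yaw": 0},{"offset": [0,0,0],"yaw": 0}]}}

```text
time: 13.05
tool_pos: [0.5468, 0.0349, 0.1679]
tool_rot: [3.141, -0.001, -3.141]
contact_force: [-0.1, 0.2, -0.4]
opening: 0.0611
grip_force: 12.0
```

Run:
```python
from h import *
s=status.observe();print(s["time"],s["tool_pos"],s["contact_force"])
i=camera_info("wrist");im=read_camera("wrist");save("w5",im)
z=s["tool_pos"][2]-.0204
print([np.round(proj(i,p),1) for p in([*s["tool_pos"][:2],z],[.548,.034,.115],[.548,.034,.084])])
save("w5b",cv2.resize(im[120:290,140:380],(720,510),interpolation=cv2.INTER_CUBIC))
```

```text
13.05 [0.54677656 0.03492985 0.16794212] [-0.10415241  0.19748142 -0.35045424]
[array([258.2, 234.5]), array([256.7, 218.4]), array([256.8, 205.9])]
```

View pics/w5b.png

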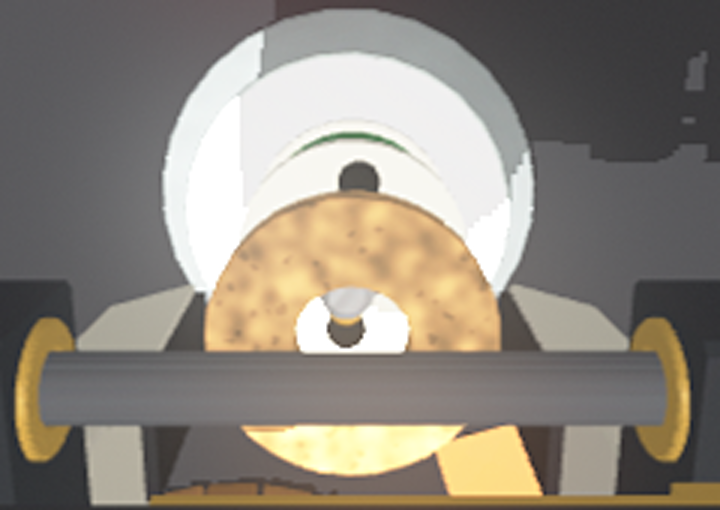

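The view shows the cork centred at crop (352,334). The spindle tip shows through its bore at about (350,293), as predicted. I'll shift by +2.7 mm in x and −0.9 mm in y, then lower.

{"name": "send_rows", "arguments": {"plan": [{"offset": [-2.7,-0.9,0],"yaw": 0},{"offset": [0,0,15],"yaw": 0},{"offset": [0,0,12],"yaw": 0},{"offset": [0,0,10],"yaw": 0},{"offset": [0,0,8],"yaw": 0},{"offset": [0,0,0],"yaw": 0},{"offset": [0,0,0],"yaw": 0}]}}

```text
time: 13.8
tool_pos: [0.5504, 0.0333, 0.1232]
tool_rot: [3.142, -0.0, -3.141]
contact_force: [-0.3, -0.2, -0.3]
opening: 0.0612
grip_force: 12.0
```

{"name": "send_rows", "arguments": {"plan": [{"offset": [0.7,0.6,4],"yaw": 0},{"offset": [0,0,4],"yaw": 0},{"offset": [0,0,3],"yaw": 0},{"offset": [0,0,0],"yaw": 0},{"offset": [0,0,0],"yaw": 0}]}}

```text
time: 14.3
tool_pos: [0.5496, 0.0338, 0.1123]
tool_rot: [3.142, 0.0, -3.141]
contact_force: [0.0, 0.4, -1.4]
opening: 0.0614
grip_force: 12.0
```

{"name": "send_rows", "arguments": {"plan": [{"offset": [0,0,0],"yaw": 0},{"offset": [0,0,0],"yaw": 0},{"offset": [0,0,0],"yaw": 0},{"offset": [0,0,0],"yaw": 0},{"offset": [0,0,-30],"yaw": 0},{"offset": [0,0,-40],"yaw": 0},{"offset": [0,0,-30],"yaw": 0},{"offset": [-14,42,0],"yaw": 0},{"offset": [-14,42,0],"yaw": 0},{"offset": [-14,42,0],"yaw": 0},{"offset": [-14,42,0],"yaw": 0},{"offset": [-14,43,0],"yaw": 0},{"offset": [-14,43,0],"yaw": 0},{"offset": [0,0,30],"yaw": 0},{"offset": [0,0,32],"yaw": 0},{"offset": [0,0,0],"yaw": 0},{"offset": [0,0,0],"yaw": 0}], "hand": 0}}

```text
time: 16.0
tool_pos: [0.6335, 0.2877, 0.1503]
tool_rot: [-3.141, -0.001, -3.142]
contact_force: [0.1, 0.0, -0.3]
opening: 0.092
grip_force: 0.0
```

Run:
```python
from h import *
s=status.observe();print(s["time"],s["tool_pos"],s["tool_rot"])
i=camera_info("wrist");im=read_camera("wrist");save("w6",im)
find("wrist",["plate","cork"],im)
u,v=proj(i,[.6104,.288,.008]);print(u,v)
for th in(120,150,180):print(circ(i,im.min(2)>th,.008,.032,(u,v)))
save("w6b",cv2.resize(im,(600,450)))
```

```text
16.0 [0.63348205 0.28771458 0.15034036] [-3.14131753e+00 -9.70157995e-04 -3.14154296e+00]
plate 0.57 [231, 135, 291, 196] ell 259.4 163.8 [0.6085 0.2896 0.008 ] width 0.0629 [88 85 84]
cork 0.66 [1, 29, 77, 170] ell 32.5 106.2 [0.5508 0.0644 0.008 ] width 0.075 [255 255 255]
258.14236174209594 166.85343277417627
(array([0.6089, 0.289 ]), array([0.6089, 0.289 , 0.0321]), array([ 229,  134,   61,   62, 2466], dtype=int32))
(array([0.6088, 0.2891]), array([0.6087, 0.2891, 0.0317]), array([ 229,  134,   61,   61, 2331], dtype=int32))
(array([0.6092, 0.2891]), array([0.609 , 0.2891, 0.0312]), array([ 230,  135,   60,   60, 2211], dtype=int32))
```

View pics/w6b.png

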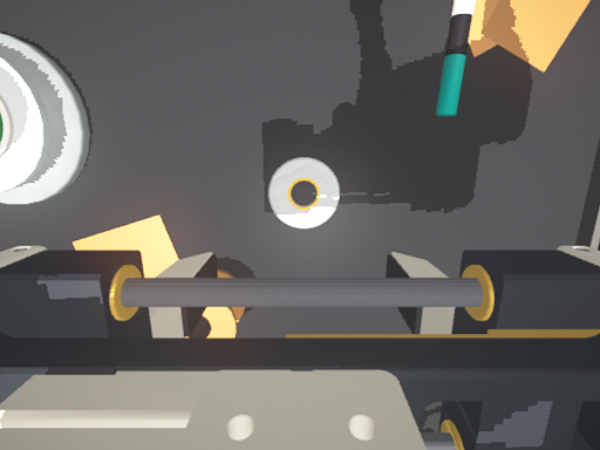

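The plate, with its brass bush, is at (305,192). The fit gives (0.6088, 0.289) with radius 32 mm. Gripping it.

{"name": "send_rows", "arguments": {"plan": [{"offset": [13,0.7,0],"yaw": 0},{"offset": [11.7,0.6,30],"yaw": 0},{"offset": [0,0,40],"yaw": 0},{"offset": [0,0,30],"yaw": 0},{"offset": [0,0,15],"yaw": 0},{"offset": [0,0,6.5],"yaw": 0},{"offset": [0,0,0],"yaw": 0},{"offset": [0,0,0],"yaw": 0}]}}

```text
time: 16.95
tool_pos: [0.6101, 0.2895, 0.0307]
tool_rot: [3.14, 0.003, -3.142]
contact_force: [0.2, 0.4, -0.5]
opening: 0.0919
grip_force: 0.0
```

{"name": "send_rows", "arguments": {"plan": [{"offset": [0,0,0],"yaw": 0},{"offset": [0,0,0],"yaw": 0},{"offset": [0,0,0],"yaw": 0},{"offset": [0,0,0],"yaw": 0},{"offset": [0,0,0],"yaw": 0}], "hand": 1, "squeeze": 25}}

```text
time: 17.45
tool_pos: [0.6089, 0.2892, 0.029]
tool_rot: [3.141, 0.0, -3.141]
contact_force: [-0.6, 0.1, 1.4]
opening: 0.0614
grip_force: 25.0
```

{"name": "send_rows", "arguments": {"plan": [{"offset": [0,0,-35],"yaw": 0},{"offset": [0,0,-35],"yaw": 0},{"offset": [0,0,-35],"yaw": 0},{"offset": [0,0,-40],"yaw": 0},{"offset": [9.9,-42.6,0],"yaw": 0},{"offset": [9.9,-42.6,0],"yaw": 0},{"offset": [9.9,-42.6,0],"yaw": 0},{"offset": [9.9,-42.6,0],"yaw": 0},{"offset": [9.9,-42.6,0],"yaw": 0},{"offset": [9.9,-42.6,0],"yaw": 0},{"offset": [0,0,0],"yaw": 0},{"offset": [0,0,0],"yaw": 0},{"offset": [0,0,0],"yaw": 0}]}}

```text
time: 18.75
tool_pos: [0.5497, 0.0344, 0.1737]
tool_rot: [3.141, 0.0, -3.141]
contact_force: [-0.4, -0.2, -2.1]
opening: 0.0623
grip_force: 25.0
```

Run:
```python
from h import *
s=status.observe();print(s["time"],s["tool_pos"],s["contact_force"])
i=camera_info("wrist");im=read_camera("wrist");save("w7",im)
z=s["tool_pos"][2]-.021
print([np.round((np.array(proj(i,p))-[140,120])*3,1) for p in([*s["tool_pos"][:2],z],[.548,.034,.115],[.548,.034,.084])])
save("w7b",cv2.resize(im[120:290,140:380],(720,510),interpolation=cv2.INTER_CUBIC))
```

```text
18.75 [0.54968222 0.0343626  0.17366812] [-0.44786521 -0.15971125 -2.08572206]
[array([354.5, 342.3]), array([352.5, 276.1]), array([352.4, 241.7])]
```

View pics/w7b.png

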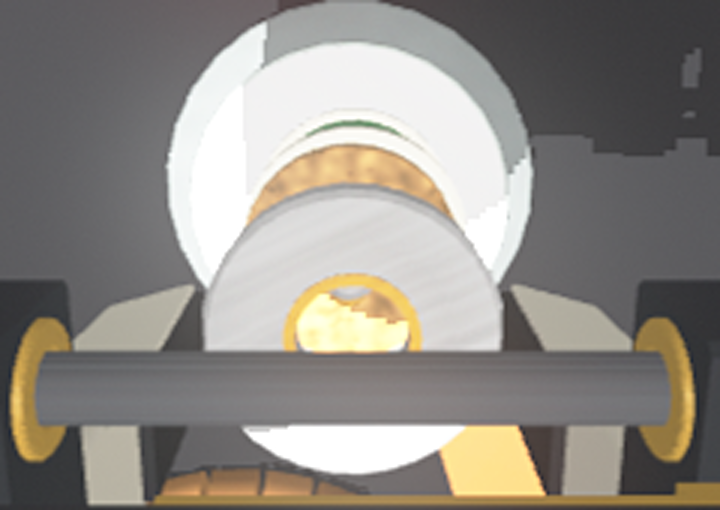

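The plate is centred in the jaws at crop (352,329), and the cork lies concentric below. Lowering it with a 0.7 mm shift in x.

{"name": "send_rows", "arguments": {"plan": [{"offset": [-0.7,0,15],"yaw": 0},{"offset": [0,0,12],"yaw": 0},{"offset": [0,0,10],"yaw": 0},{"offset": [0,0,6],"yaw": 0},{"offset": [0,0,3],"yaw": 0},{"offset": [0,0,0],"yaw": 0},{"offset": [0,0,0],"yaw": 0}]}}

```text
time: 19.5
tool_pos: [0.5505, 0.0335, 0.1281]
tool_rot: [3.142, 0.001, -3.141]
contact_force: [0.1, -0.1, -1.7]
opening: 0.0621
grip_force: 25.0
```

{"name": "send_rows", "arguments": {"plan": [{"offset": [0,0,3],"yaw": 0},{"offset": [0,0,2],"yaw": 0},{"offset": [0,0,1.5],"yaw": 0},{"offset": [0,0,0],"yaw": 0},{"offset": [0,0,0],"yaw": 0}]}}

```text
time: 20.0
tool_pos: [0.5502, 0.0335, 0.1212]
tool_rot: [3.142, 0.0, -3.141]
contact_force: [-0.3, -0.2, -1.6]
opening: 0.062
grip_force: 25.0
```

{"name": "send_rows", "arguments": {"plan": [{"offset": [0,0,1],"yaw": 0},{"offset": [0,0,0],"yaw": 0},{"offset": [0,0,0],"yaw": 0}]}}

```text
time: 20.3
tool_pos: [0.5504, 0.0335, 0.1205]
tool_rot: [3.142, 0.001, -3.141]
contact_force: [0.7, 0.8, -0.2]
opening: 0.0622
grip_force: 25.0
```

{"name": "send_rows", "arguments": {"plan": [{"offset": [0,0,0],"yaw": 0},{"offset": [0,0,0],"yaw": 0},{"offset": [0,0,0],"yaw": 0},{"offset": [0,0,0],"yaw": 0},{"offset": [0,0,-30],"yaw": 0},{"offset": [0,0,-40],"yaw": 0},{"offset": [0,0,-30],"yaw": 0},{"offset": [12,-38,0],"yaw": 0},{"offset": [12,-38,0],"yaw": 0},{"offset": [12,-38,0],"yaw": 0},{"offset": [12,-38,0],"yaw": 0},{"offset": [12,-38,0],"yaw": 0},{"offset": [12,-38,0],"yaw": 0},{"offset": [12,-38,0],"yaw": 0},{"offset": [11,-38,0],"yaw": 0},{"offset": [0,0,25],"yaw": 0},{"offset": [0,0,25],"yaw": 0},{"offset": [0,0,0],"yaw": 0},{"offset": [0,0,0],"yaw": 0}], "hand": 0}}

```text
time: 22.2
tool_pos: [0.4553, -0.2704, 0.1705]
tool_rot: [3.141, -0.0, -3.141]
contact_force: [0.5, -0.8, 0.6]
opening: 0.0917
grip_force: 0.0
```

Run:
```python
from h import *
s=status.observe();print(s["time"],s["tool_pos"],s["tool_rot"])
i=camera_info("wrist");im=read_camera("wrist");save("w8",im)
find("wrist",["cap"],im)
hv=cv2.cvtColor(im,cv2.COLOR_RGB2HSV)
m=(hv[...,0]<18)&(hv[...,1]>170)&(hv[...,2]>90)
u,v=proj(i,[.425,-.268,.03]);print(u,v,circ(i,m,.032,.027,(u,v)))
t=read_camera("top");it=camera_info("top");print(proj(it,[.548,.034,.1]))
a=cv2.resize(im[100:250,160:360],(600,450),interpolation=cv2.INTER_CUBIC)
save("w8b",a)
```

```text
22.2 [ 0.45532356 -0.27041128  0.17047959] [ 3.14116266e+00 -3.94082890e-04 -3.14122005e+00]
cap 0.92 [197, 28, 258, 93] ell 227.3 58.8 [ 0.3301 -0.2995  0.03  ] width 0.0578 [105  83  92]
cap 0.79 [315, 176, 367, 227] ell 340.6 200.0 [ 0.4686 -0.182   0.03  ] width 0.0556 [138  86 101]
cap 0.71 [231, 133, 280, 183] ell 254.9 155.5 [ 0.421  -0.2737  0.03  ] width 0.0502 [69 54 54]
260.13447252058114 160.08823899965253 (array([ 0.4213, -0.2739]), array([ 0.4213, -0.2739,  0.0269]), array([ 228,  130,   54,   53, 1613], dtype=int32))
(np.float64(246.46217619230006), np.float64(197.0484213701776))
```

View pics/w8b.png

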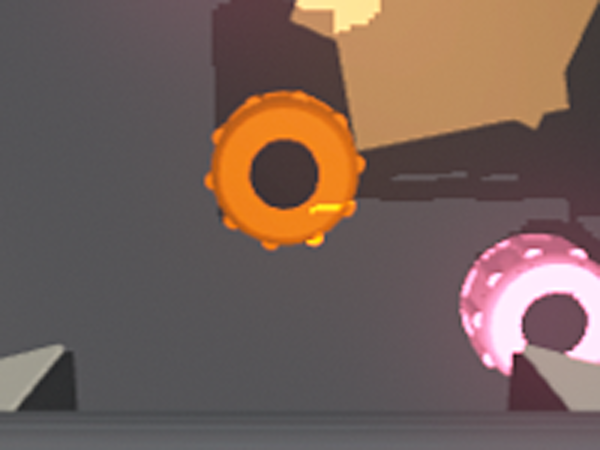

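The orange cap is at crop (285,168), which gives (0.4213, −0.2739) with a fitted radius of 27 mm. Gripping it.

{"name": "send_rows", "arguments": {"plan": [{"offset": [17,-1.7,0],"yaw": 0},{"offset": [17,-1.8,20],"yaw": 0},{"offset": [0,0,40],"yaw": 0},{"offset": [0,0,40],"yaw": 0},{"offset": [0,0,25],"yaw": 0},{"offset": [0,0,15],"yaw": 0},{"offset": [0,0,0],"yaw": 0},{"offset": [0,0,0],"yaw": 0}]}}

```text
time: 23.15
tool_pos: [0.422, -0.2744, 0.0312]
tool_rot: [-3.141, 0.001, -3.141]
contact_force: [0.4, 0.2, 0.1]
opening: 0.0916
grip_force: 0.0
```

{"name": "send_rows", "arguments": {"plan": [{"offset": [0,0,0],"yaw": 0},{"offset": [0,0,0],"yaw": 0},{"offset": [0,0,0],"yaw": 0},{"offset": [0,0,0],"yaw": 0},{"offset": [0,0,0],"yaw": 0},{"offset": [0,0,0],"yaw": 0}], "hand": 1, "squeeze": 45}}

```text
time: 23.75
tool_pos: [0.4213, -0.274, 0.0303]
tool_rot: [-3.142, 0.0, -3.141]
contact_force: [0.6, 0.6, 0.8]
opening: 0.0528
grip_force: 45.0
```

{"name": "send_rows", "arguments": {"plan": [{"offset": [0,0,-35],"yaw": 0},{"offset": [0,0,-40],"yaw": 0},{"offset": [0,0,-40],"yaw": 0},{"offset": [0,0,-40],"yaw": 0},{"offset": [-16.1,38.4,0],"yaw": 0},{"offset": [-16.1,38.4,0],"yaw": 0},{"offset": [-16.1,38.4,0],"yaw": 0},{"offset": [-16.1,38.4,0],"yaw": 0},{"offset": [-16.1,38.5,0],"yaw": 0},{"offset": [-16.1,38.5,0],"yaw": 0},{"offset": [-16.1,38.5,0],"yaw": 0},{"offset": [-16.1,38.5,0],"yaw": 0},{"offset": [0,0,0],"yaw": 0},{"offset": [0,0,0],"yaw": 0},{"offset": [0,0,0],"yaw": 0}]}}

```text
time: 25.25
tool_pos: [0.5496, 0.0329, 0.185]
tool_rot: [-3.141, -0.001, 3.141]
contact_force: [-0.2, -0.5, -0.7]
opening: 0.0525
grip_force: 45.0
```

Run:
```python
from h import *
s=status.observe();print(s["time"],s["tool_pos"],s["contact_force"])
i=camera_info("wrist");im=read_camera("wrist");save("w9",im)
z=s["tool_pos"][2]-.0303+.032
hv=cv2.cvtColor(im,cv2.COLOR_RGB2HSV)
m=(hv[...,0]<18)&(hv[...,1]>170)&(hv[...,2]>90)
u,v=proj(i,[*s["tool_pos"][:2],z]);print((u-140)*3,(v-120)*3,circ(i,m,z,.027,(u,v)))
print([np.round((np.array(proj(i,p))-[140,120])*3,1) for p in([.548,.034,.115],[.548,.034,.1])])
save("w9b",cv2.resize(im[120:290,140:380],(720,510),interpolation=cv2.INTER_CUBIC))
t=read_camera("top");save("t9",t)
# side view of scene cam: expected pixels of spindle tip and cap bottom
sc=read_camera("scene");save("s9",sc);j=camera_info("scene")
print([np.round(proj(j,p),1) for p in([.548,.034,.115],[*s["tool_pos"][:2],z-.032])])
```

```text
25.25 [0.54955377 0.03285287 0.18496748] [-0.15880754 -0.53898181 -0.67216369]
354.85055278324774 393.2910430355467 (array([0.546, 0.032]), array([0.551 , 0.0322, 0.0238]), array([ 216,  262,   84,   24, 1141], dtype=int32))
[array([358.3, 263.2]), array([357.9, 247.2])]
[array([262.9, 175.1]), array([263.2, 165.4])]
```

View pics/w9b.png

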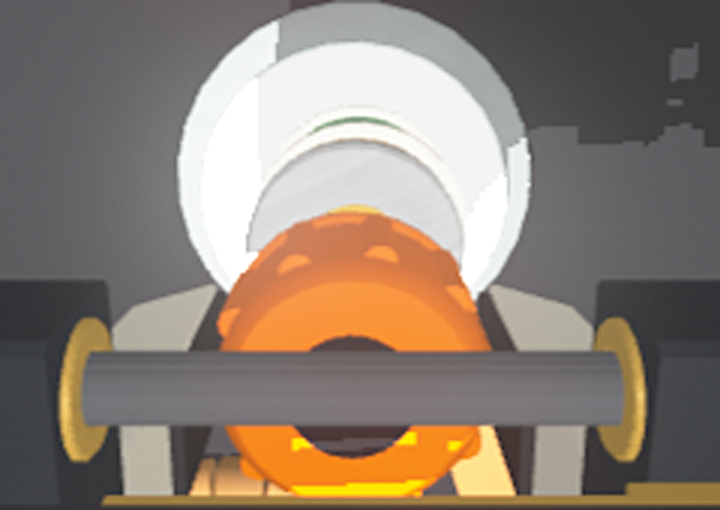

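The stack looks concentric, and the cap is centred at crop x ≈ 355, matching the plate at 355. I'll lower it to just above the tip and feel for it.

{"name": "send_rows", "arguments": {"plan": [{"offset": [0.4,0.3,15],"yaw": 0},{"offset": [0,0,12],"yaw": 0},{"offset": [0,0,8],"yaw": 0},{"offset": [0,0,3],"yaw": 0},{"offset": [0,0,1],"yaw": 0},{"offset": [0,0,0],"yaw": 0},{"offset": [0,0,0],"yaw": 0}]}}

```text
time: 26.1
tool_pos: [0.5499, 0.034, 0.1467]
tool_rot: [3.142, 0.001, -3.141]
contact_force: [0.5, 0.4, -1.0]
opening: 0.0524
grip_force: 45.0
```

{"name": "send_rows", "arguments": {"plan": [{"offset": [0,0,1],"yaw": 0},{"offset": [0,0,1],"yaw": 0},{"offset": [0,0,0],"yaw": 0},{"offset": [0,0,0],"yaw": 0}]}}

```text
time: 26.5
tool_pos: [0.5496, 0.034, 0.1442]
tool_rot: [3.142, 0.0, -3.141]
contact_force: [-0.5, 0.5, -0.9]
opening: 0.0525
grip_force: 45.0
```

{"name": "send_rows", "arguments": {"plan": [{"offset": [0,0,1],"yaw": 0},{"offset": [0,0,0.7],"yaw": 0},{"offset": [0,0,0],"yaw": 0},{"offset": [0,0,0],"yaw": 0}]}}

```text
time: 26.9
tool_pos: [0.5495, 0.0339, 0.1425]
tool_rot: [3.142, -0.0, -3.141]
contact_force: [-0.2, 0.0, -0.0]
opening: 0.0521
grip_force: 45.0
```

{"name": "send_rows", "arguments": {"plan": [{"offset": [0,0,1],"yaw": 0},{"offset": [0,0,1],"yaw": 0},{"offset": [0,0,0],"yaw": 0},{"offset": [0,0,0],"yaw": 0}]}}

```text
time: 27.3
tool_pos: [0.5499, 0.0339, 0.1418]
tool_rot: [-3.141, 0.001, -3.141]
contact_force: [-2.9, 0.4, 8.9]
opening: 0.0525
grip_force: 45.0
```

{"name": "send_rows", "arguments": {"plan": [{"offset": [0.5,0,1],"yaw": 0},{"offset": [0,0,1],"yaw": 0},{"offset": [0,0,0],"yaw": 0},{"offset": [0,0,0],"yaw": 0}]}}

```text
time: 27.7
tool_pos: [0.5487, 0.0338, 0.1389]
tool_rot: [-3.141, -0.0, -3.141]
contact_force: [-4.1, -1.3, 4.2]
opening: 0.0528
grip_force: 45.0
```

{"name": "send_rows", "arguments": {"plan": [{"offset": [0.5,-0.2,1.5],"yaw": 0},{"offset": [0,0,1.5],"yaw": 0},{"offset": [0,0,1],"yaw": 0},{"offset": [0,0,0],"yaw": 0},{"offset": [0,0,0],"yaw": 0}]}}

```text
time: 28.2
tool_pos: [0.5481, 0.0338, 0.1336]
tool_rot: [3.141, -0.002, -3.141]
contact_force: [-0.6, -0.4, -4.6]
opening: 0.0523
grip_force: 45.0
```

{"name": "send_rows", "arguments": {"plan": [{"offset": [0,0,1.5],"yaw": 0},{"offset": [0,0,1.5],"yaw": 0},{"offset": [0,0,1],"yaw": 0},{"offset": [0,0,0],"yaw": 0},{"offset": [0,0,0],"yaw": 0}]}}

```text
time: 28.7
tool_pos: [0.5486, 0.0338, 0.1305]
tool_rot: [3.141, 0.0, -3.141]
contact_force: [-2.0, -0.0, -3.2]
opening: 0.0525
grip_force: 45.0
```

{"name": "send_rows", "arguments": {"plan": [{"offset": [0.3,0,0.7],"yaw": 0},{"offset": [0,0,0.7],"yaw": 0},{"offset": [0,0,0.7],"yaw": 0},{"offset": [0,0,0],"yaw": 0},{"offset": [0,0,0],"yaw": 0}]}}

```text
time: 29.2
tool_pos: [0.5487, 0.0337, 0.129]
tool_rot: [-3.142, 0.001, -3.141]
contact_force: [-2.7, -0.3, 5.2]
opening: 0.0525
grip_force: 45.0
```

Seated on the plate, with the force reversed and the height right. Releasing and backing off.

{"name": "send_rows", "arguments": {"plan": [{"offset": [0,0,0],"yaw": 0},{"offset": [0,0,0],"yaw": 0},{"offset": [0,0,0],"yaw": 0},{"offset": [0,0,0],"yaw": 0},{"offset": [0,0,0],"yaw": 0},{"offset": [0,0,-15],"yaw": 0},{"offset": [0,0,-30],"yaw": 0},{"offset": [0,0,-40],"yaw": 0},{"offset": [-30,0,-30],"yaw": 0},{"offset": [-30,0,0],"yaw": 0},{"offset": [-10,0,0],"yaw": 0},{"offset": [0,0,0],"yaw": 0},{"offset": [0,0,0],"yaw": 0}], "hand": 0}}

```text
time: 30.5
tool_pos: [0.6177, 0.0338, 0.2428]
tool_rot: [3.141, -0.001, -3.141]
contact_force: [0.2, -0.4, 0.7]
opening: 0.0916
grip_force: 0.0
```

Run:
```python
from h import *
s=status.observe();print(s["time"],s["tool_pos"],s["contact_force"])
i=camera_info("wrist");im=read_camera("wrist");save("wa",im)
hv=cv2.cvtColor(im,cv2.COLOR_RGB2HSV)
m=(hv[...,0]<18)&(hv[...,1]>170)&(hv[...,2]>90)
u,v=proj(i,[.548,.034,.132]);print(u,v,circ(i,m,.132,.027,(u,v)))
sc=read_camera("scene");j=camera_info("scene");u,v=[int(x) for x in proj(j,[.548,.034,.08])]
a=cv2.resize(sc[v-45:v+45,u-45:u+45],(400,400),interpolation=cv2.INTER_CUBIC)
u,v=[int(x) for x in proj(i,[.548,.034,.08])];v=max(v,80)
b=cv2.resize(im[v-80:v+80,u-80:u+80],(400,400),interpolation=cv2.INTER_CUBIC)
save("fin",np.hstack([a,b]))
```

```text
30.5 [0.61769819 0.03380647 0.24278932] [ 0.16493694 -0.42056265  0.71362737]
258.09094549562394 120.21818566862295 (array([0.5514, 0.0322]), array([0.5496, 0.035 , 0.0244]), array([245,  92,  42,  58, 591], dtype=int32))
```

View pics/fin.png

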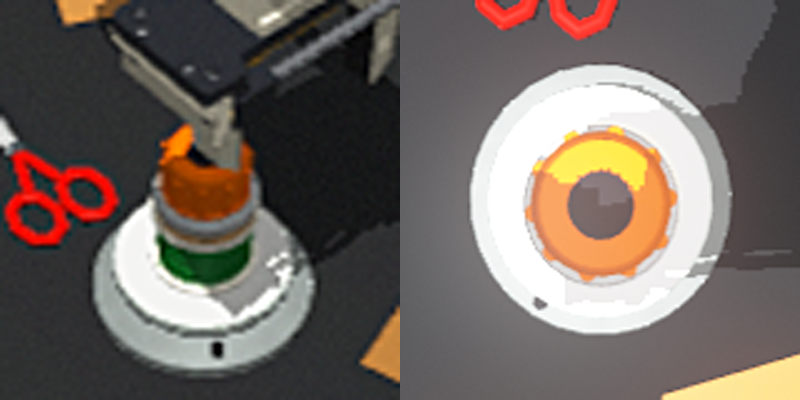

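The final view shows the cap directly on the plate with no gap, and cork and spool flat below it. All are concentric with the stand, and the gripper is clear. Handing in.

```bash
python3 -c "
from cell import ticket
print(ticket.hand_in())"
```

```text
the job is handed in; nothing more can be done
None
```

The wire stand is loaded and the job is handed in after about 30 s of robot time: the spool is over the peg and flat, the cork and plate are on it, and the orange cap is snapped home and released; the hand-in gave no verdict.

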